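# Load and build up a two-tier stacking rack

### The job

Build up the blue wire stacking rack: lay the black cuvette box flat on the deck of the lower tier, let go of it, and then set the upper tier on top by its handle, so that all four legs stand fully home in the corner sockets. Set both down rather than dropping them, keep the upper tier upright, and do not disturb the other things on the bench.

Things in the scene. Friction and masses are not known exactly. Their poses are not given: they have to be found in the camera images.
- lower_tier: lower tier of a blue coated-wire rack, loose on the bench, 1.2 kg, 142x178x32 mm (own x, y, z). Origin: centre of its underside, on the bench. Four steel corner sockets at x = +-56, y = +-74 mm: 16 mm bore, flared over the top 10 mm to a 24 mm mouth at z = 32 mm, floor at z = 10 mm. The same half a turn round.
- lower_deck (a point): centre of the lower tier's deck, on its top, 13.5 mm above the tier's underside; axes parallel to the tier's. Round the deck runs a guard rail whose top is 11 mm above the deck, leaving 107 mm clear between the rails in x and 143 mm in y.
- upper_tier: upper tier, same look, loose on its four legs, 0.36 to 0.59 kg, balanced, 142x178x128 mm, y the long side. Origin: centre between the leg tips, on the bench at the start. Legs 12 mm thick, tips tapered to 6 mm over 5 mm, at x = +-56, y = +-74 mm; deck top z = 73.5, corner sockets up to z = 94 mm. Fully home its origin is in line with the lower tier's and 10 mm above it, either way round.
- handle (a point): centre of the upper tier's orange handle grip: a bar along the tier's y axis, 14 mm wide (x), 70 mm long (y), 16 mm high, 120 mm above the leg tips, over the tier's middle; 38 mm free below it down to the deck; axes parallel to the tier's. The handle's steel uprights stand at y = +-55 mm.
- cuvette_box: black lidded cuvette box, 47x63x30 mm (x, y, z in its own frame), about 0.1 kg, lying on the bench at the left; origin under its centre, z up. Grip it across x (47 mm).
- blue_bottle: bystander, not to be disturbed: clear glass reagent bottle with a blue cap, 56 mm wide, 104 mm tall, at the back left; origin under its centre
- red_bottle: bystander, not to be disturbed: brown glass reagent bottle with a red cap, 46 mm wide, 89 mm tall, at the back left; origin under its centre
- beaker: bystander, not to be disturbed: small glass beaker with pale blue contents, 46 mm wide, 58 mm tall, at the back left; origin under its centre

How it is judged:
By the outcome, as a careful person would: the job done as asked, in the order asked, and still so for the second after the job is handed in, with the robot touching nothing.
It also fails if it takes over 54 s, if anything falls off the work surface, if the arm or the gripper's body presses on something with over 40 N, if the wrist force passes 120 N, or if a joint passes its speed limit or range.

### The arm

A 6-joint arm with a two-finger parallel gripper is mounted at the origin on a cart in front of the work surface, level with it; the furniture and walls round the work are solid. World frame = base frame: x ahead of the robot, y to its left, z up, the work surface at z = 0. Lengths are in m, angles in rad, forces in N, time in s.
With the tool pointing down it reaches from about 0.375 to 0.9 m from the base axis. Payload 3.1 kg.
Tool frame: the origin (TCP) lies on the centre line of the jaws, within the pads' length; the fingertips stand 22 mm ahead of it and the grasp point (between the pads) lies 3 mm ahead of it; z points along the fingers, y is the line along which they close (so a half turn about z gives the same grasp; the last joint's range is limited). The gripper opens to 85 mm and grips with 20 to 120 N. Pads are 22 mm wide; open, the fingers measure 114 mm over their backs; the gripper's body (76 mm by 85 mm) begins 54 mm behind the grasp point. The pads swing forward as they close: fully open they stand 13 mm farther back than shut.
Start: joints at [1.103, 0.527, 1.433, -0, 1.181, -0.178], TCP at [0.178, 0.599, 0.253] pointing down, gripper open.
Joint ranges: [-3.08, 3.08], [-0.75, 2.2], [0.22, 2.44], [-1.43, 4.57], [0, 2.65], [-2.85, 2.85]. Speed limits (rad/s): [2.79, 2.79, 3.14, 3.14, 3.14, 3.14].

### API

Orientations are given as a unit quaternion [x, y, z, w].
In Python, from station import manip gives the robot as it stands.
- The arm moves only by the shell command python3 drive.py 'ROWS' [FORCE]. ROWS is rows parted by semicolons, their numbers by spaces, 1 to 20 of them, each of 5 numbers: dx, dy, dz in m, then a turn about the tool's z in rad, then the opening from 0.0 (shut) to 1.0 (fully open); each row is the pose to reach, as a shift and turn from the pose commanded when the command began, along the tool's axes at that moment; what a row does not reach only later rows make up. A row lasts 1/10 s, in which the tool goes at most 0.05 m and 0.15 rad, less where a joint would pass 70% of its speed; a pose out of reach is approached as far as the arm can. The fingers move at their own pace and stop on an object; FORCE is the grip in N (left out, the last holds). Time passes only in rows, so rows that do not move let the fingers close. It prints the time, the measured TCP pose, the force, the opening and the grip force at its end.
- manip.sense(): the state, without advancing time (a new reading comes with each control period).
- manip.snapshot(name): name is "scene" or "side" or "wrist"; returns a dict with "pixels" (400x640x3 uint8, red, green, blue), "range_z" (400x640 float32, m along the optical axis (not along the pixel's ray), 0 where there is no reading), "fov_y" (degrees; the focal length in pixels is half the picture's height over the tangent of half this angle, whatever the lens; pixels are square), "cx", "cy" (the principal point, pixels), "R" (3x3) and "t" (3): a world point X has camera coordinates R X + t; the wrist camera has in their place "hand_eye" (4x4, takes a point from camera to tool coordinates, whose origin is the TCP and whose axes are the flange's). Camera axes: x right, y down, z forward; pixel columns grow to the right and rows downward; lengths in m; the calibration is good to about 2 mm. A picture is of the moment at which its call begins: read the wrist's pose just before it.
- manip.sign_off(): hands the job in; it is judged then, once.
The state is a dict: "t": time; "q": joint angles; "qd": joint speeds; "tau": joint torques, N m; "tcp_pos": TCP position; "tool_rot": TCP orientation; "force": force on the tool from outside, world axes, zero at the start; "ft_torque": the same for the moment, N m; "finger_gap": opening from 0.0 (shut) to 1.0 (fully open); "gripper_force": force on a finger pad.
Only numpy, scipy, OpenCV 4.12 (cv2) and the standard library are available. Lean on these libraries where they do the work, as an engineer would, in place of code of your own. Each camera call takes 0.05 s, during which the arm holds its last target. There are 200 camera calls.

## Working session

There is one attempt and no reset: what is moved stays moved. The work goes in short steps, Python scripts to look and compute and a shell command to move; the robot and the scene stay as the last step left them, time stands still between calls to the robot, and variables do not carry over. Pictures are saved under pics/ and viewed, at most 10 in all, crops included, and the job is handed in when it is done.

```bash
ls; mkdir -p pics; cat > h.py <<'E'
import numpy as np, cv2
from station import manip
from scipy.spatial.transform import Rotation as Ro
def snap(n):
    s=manip.sense(); d=manip.snapshot(n)
    if 'hand_eye' in d:
        T=np.eye(4);T[:3,:3]=Ro.from_quat(s['tool_rot']).as_matrix();T[:3,3]=s['tcp_pos']
        T=T@np.array(d['hand_eye']); d['C']=T[:3,3]; d['M']=T[:3,:3]
    else:
        R=np.array(d['R']); d['M']=R.T; d['C']=-R.T@np.array(d['t'])
    d['f']=200/np.tan(np.radians(d['fov_y'])/2)
    return d
def ray(d,u,v):
    r=np.stack([(np.asarray(u,float)-d['cx'])/d['f'],(np.asarray(v,float)-d['cy'])/d['f'],np.ones(np.shape(u))],-1)
    return r@d['M'].T
def plane(d,u,v,z):
    r=ray(d,u,v); return d['C']+r*((z-d['C'][2])/r[...,2])[...,None]
def cloud(d):
    v,u=np.mgrid[:400,:640]; return d['C']+ray(d,u,v)*d['range_z'][...,None]
def save(d,n): cv2.imwrite('pics/'+n,d['pixels'][...,::-1])
E
python3 - <<'E'
from h import *
ims=[]
s=manip.sense();print(s['tcp_pos'],s['tool_rot'],s['force'],s['finger_gap'],s['t'])
for n in('scene','side','wrist'):
    d=snap(n);save(d,n+'0.png');np.save('/tmp/'+n,d,allow_pickle=True);print(n,d['C'],d['f'],d['M'][:,2],(d['range_z']>0).mean())
E
```

```text
drive.py
pics
station.py
[0.17762484 0.59851419 0.25231374] [ 1.43890525e-01  9.89592970e-01 -1.06771307e-03 -3.61826396e-04] [-0.03709951  0.77146609 -0.23520333] 1.000158249418056 0.0
scene [-0.05834094 -0.45230111  0.55986321] 366.8552356925473 [ 0.71450539  0.47087007 -0.51745863] 0.99576953125
side [0.35708615 0.46158674 0.74992644] 371.51248161542344 [ 0.23466887 -0.60356149 -0.76200003] 0.99612890625
wrist [0.10298661 0.62113244 0.37315628] 313.4930459784114 [ 0.29328582 -0.08969728 -0.95180766] 0.99606640625
```

View pics/scene0.png

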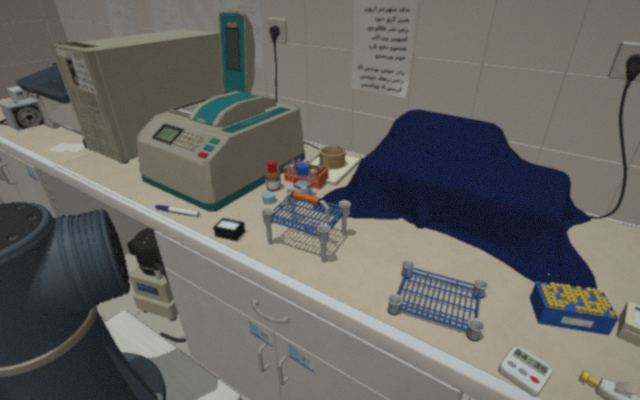

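View pics/side0.png

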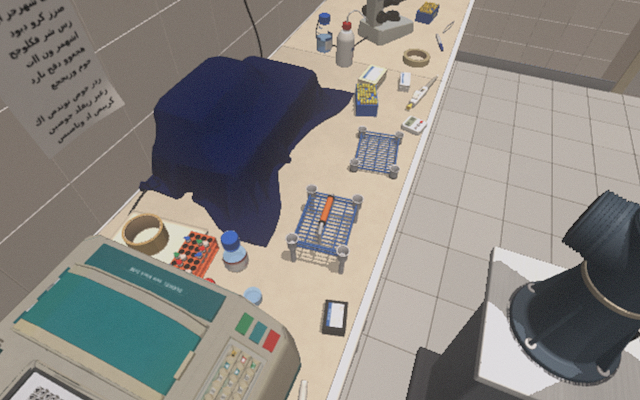

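View pics/wrist0.png

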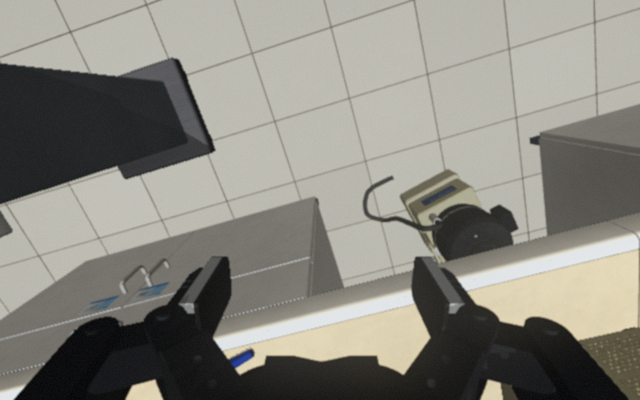

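The scene view has the box at (229,228), the upper tier at (305,220) with its orange grip at (305,198), and the lower tier at (437,300). In the side view they are at (335,317), (325,225) and (377,152). The wrist camera sees only the bench edge.

```bash
cat > m.py <<'E'
from h import *
def rect(P):
    (c,wh,a)=cv2.minAreaRect(P[:,:2].astype(np.float32)*1000); return np.round(c,1),np.round(wh,1),round(a,1)
def blobs(d,roi,zlo,zhi,amin=6):
    P=cloud(d); u0,u1,v0,v1=roi
    m=np.zeros((400,640),np.uint8); m[v0:v1,u0:u1]=1
    m&=((P[...,2]>zlo)&(P[...,2]<zhi)).astype(np.uint8)
    n,l,s,c=cv2.connectedComponentsWithStats(m,connectivity=8)
    return [(s[i,4],c[i].round(1),P[l==i]) for i in range(1,n) if s[i,4]>=amin]
E
python3 - <<'E'
from m import *
for n,bx,lo,up in(('scene',(205,255,210,250),(380,500,250,345),(250,365,180,265)),('side',(315,360,290,345),(340,415,120,185),(280,370,180,275))):
    d=np.load('/tmp/'+n+'.npy',allow_pickle=True).item(); print(n)
    for a,c,P in blobs(d,bx,.022,.04,20): print(' box',a,c,rect(P),np.median(P[:,2]))
    for a,c,P in blobs(d,lo,.026,.04): print(' low',a,c,rect(P),P[:,2].max().round(4))
    for a,c,P in blobs(d,up,.085,.1): print(' up',a,c,rect(P),P[:,2].max().round(4))
    h=cv2.cvtColor(d['pixels'],cv2.COLOR_RGB2HSV); P=cloud(d)
    m=(h[...,0]<14)&(h[...,1]>150)&(h[...,2]>110); u0,u1,v0,v1=up; k=np.zeros_like(m);k[v0:v1,u0:u1]=1; m&=k&(P[...,2]>.11)
    Q=P[m]; print(' handle',m.sum(),rect(Q),np.percentile(Q[:,2],[5,50,95]))
    k=(P[...,2]>.01)&(P[...,2]<.05)
    print(' bench z',np.median(P[...,2][(abs(P[...,2])<.01)]))
E
```

```text
scene
 box 340 [228. 226.] (array([438.2, 162.6]), array([49.2, 63.8]), 14.4) 0.029155178059518394
 low 78 [407.4 263.8] (array([ 546.6, -269.7]), array([27.3, 27.7]), 57.5) 0.033
 low 98 [480.1 283.7] (array([ 571. , -414.9]), array([28.1, 27.3]), 33.5) 0.0341
 low 98 [394.2 299.1] (array([ 436.3, -288.3]), array([27.4, 27.2]), 77.4) 0.0337
 low 135 [475.9 324.5] (array([ 461.2, -434.4]), array([27.5, 28.4]), 56.8) 0.0341
 up 40 [291.  189.8] (array([579.,  70.]), array([25.3, 26.4]), 50.3) 0.0952
 up 15 [286. 203.] (array([522.4,  40.2]), array([5.6, 5.1]), 43.6) 0.0991
 up 74 [343.9 204.7] (array([594.6, -80.2]), array([28. , 24.1]), 31.4) 0.0963
 up 76 [266.4 212.1] (array([466.7,  53.6]), array([27.5, 26.9]), 77.0) 0.0943
 up 21 [326.5 214.4] (array([534.9, -68.8]), array([6.8, 7. ]), 32.1) 0.0994
 up 94 [323. 229.] (array([483. , -92.6]), array([29.3, 27.2]), 2.3) 0.0955
 handle 134 (array([ 252.1, -237.6]), array([752.7,  56.5]), 39.0) [0.12013743 0.12540298 0.12820014]
 bench z -0.00035057757695594605
side
 box 725 [335.1 316.3] (array([439. , 164.6]), array([47.2, 64.4]), 14
[... 175 characters left out ...]
 18.1) 0.0326
 low 45 [354.6 161.9] (array([ 546.2, -267.4]), array([25.5, 27.7]), 21.6) 0.0337
 low 46 [395.1 168.2] (array([ 436.5, -287.1]), array([26.4, 26.9]), 63.2) 0.0343
 up 75 [311.4 188.8] (array([594.3, -77.8]), array([26.2, 28.5]), 22.6) 0.0956
 up 78 [357.7 198.5] (array([482.8, -92.3]), array([27.4, 27.3]), 67.6) 0.0961
 up 95 [292. 238.] (array([576.8,  67.8]), array([25.6, 28.4]), 25.9) 0.0955
 up 16 [319.5 238.2] (array([523.1,  44.5]), array([6.6, 3.2]), 29.0) 0.0997
 up 93 [343.1 250. ] (array([464.9,  51.9]), array([32.8, 27. ]), 60.0) 0.0956
 handle 132 (array([454.5, 210.2]), array([ 21.6, 538.8]), 18.9) [0.12459758 0.1267588  0.12897832]
 bench z -0.0006919990558095779
```

```bash
cat >> m.py <<'E'
def go(x,y,z,yaw):  # mm, deg (direction of tool y)
    s=manip.sense(); R=Ro.from_quat(s['tool_rot']).as_matrix()
    d=R.T@(np.array([x,y,z])/1000-s['tcp_pos'])
    a=np.degrees(np.arctan2(R[1,1],R[0,1])); t=(a-yaw+90)%180-90
    print('t',round(s['t'],2),'tcp',np.round(s['tcp_pos'],4),'yaw',a.round(2),'tilt',R[:2,2].round(4),'| move',d.round(4),'turn',np.radians(t).round(4),'dist',np.linalg.norm(d).round(3),'q6',s['q'][5])
E
python3 -c "
from m import *
go(438.6,163.6,150,14.6)"
```

```text
t 0.15 tcp [0.1777 0.5987 0.2525] yaw 73.45 tilt [-0.0008 -0.0015] | move [-0.374  -0.3426  0.103 ] turn 1.0272 dist 0.518 q6 -0.1785201522985992
```

```bash
R='-.374 -.343 .103 1.027 1'; python3 drive.py '-0.1 -0.09 0.02 0.3 1; -0.1 -0.09 0.02 0.3 1; -0.1 -0.09 0.02 0.3 1;-0.374 -0.343 0.103 1.027 1;-0.374 -0.343 0.103 1.027 1;-0.374 -0.343 0.103 1.027 1;-0.374 -0.343 0.103 1.027 1;-0.374 -0.343 0.103 1.027 1;-0.374 -0.343 0.103 1.027 1;-0.374 -0.343 0.103 1.027 1;-0.374 -0.343 0.103 1.027 1;-0.374 -0.343 0.103 1.027 1;-0.374 -0.343 0.103 1.027 1;-0.374 -0.343 0.103 1.027 1;-0.374 -0.343 0.103 1.027 1;-0.374 -0.343 0.103 1.027 1' 40
python3 - <<'E'
from m import *
d=snap('wrist');save(d,'w1.png')
P=cloud(d);print((abs(P[...,2]-.029)<.005).sum())
for a,c,Q in blobs(d,(0,640,0,330),.02,.045,150): print(a,c,rect(Q),np.median(Q[:,2]))
go(438.6,163.6,27,14.6)
E
```

```text
t: 1.75
tcp_pos: [0.4382, 0.1648, 0.1506]
tool_rot: [0.611, 0.792, 0.0, 0.0]
force: [0.4, -0.6, -1.3]
finger_gap: 0.999
gripper_force: 0.0
7208
3621 [528.9 138.1] (array([573.2, 256.3]), array([ 56.3, 245. ]), 72.4) 0.0296377375331269
4333 [322.9 197.7] (array([440.3, 164.7]), array([47.3, 62.5]), 14.9) 0.030275704272387516
1535 [530.  222.8] (array([617.7, 187.2]), array([38. , 38.7]), 22.6) 0.023498416353362722
1495 [571.3 297. ] (array([682.7, 131.5]), array([53.1, 25.4]), 61.4) 0.033189380704757604
1324 [595.8 315.3] (array([698.1, 127.3]), array([46.1, 34.2]), 15.9) 0.04029390364980605
231 [320.9 315.2] (array([466.8,  58.5]), array([11.4,  6.3]), 12.8) 0.03265700193209073
193 [634.6 320.6] (array([754.8, 124.3]), array([10.9, 27.5]), 23.9) 0.02531453470208689
t 1.8 tcp [0.4383 0.1647 0.1506] yaw 14.73 tilt [0.0003 0.    ] | move [-0.0012 -0.      0.1236] turn 0.0022 dist 0.124 q6 -0.1368705400353007
```

View pics/w1.png

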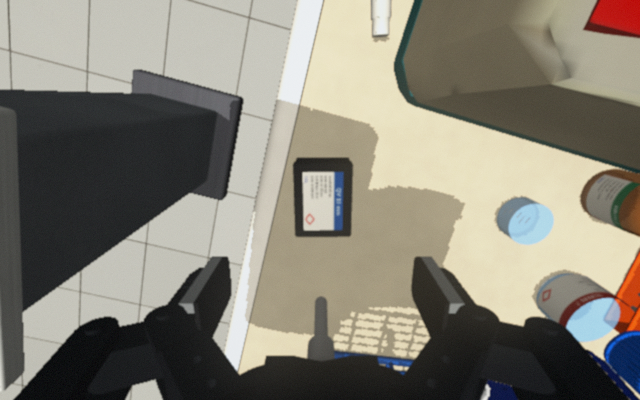

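The box is at (323,197), lying clear between the jaws, and its position agrees with the fixed cameras within 2 mm.

```bash
python3 drive.py '0 0.001 0.03 0 1;0 0.001 0.06 0 1;0 0.001 0.09 0 1;0 0.001 0.11 0 1;0 0.001 0.118 0 1;0 0.001 0.123 0 1;0 0.001 0.123 0 1;0 0.001 0.123 0 0;0 0.001 0.123 0 0;0 0.001 0.123 0 0;0 0.001 0.123 0 0;0 0.001 0.123 0 0;0 0.001 0.123 0 0;0 0.001 0.123 0 0;0 0.001 0.123 0 0;0 0.001 0.123 0 0' 40
```

```text
t: 3.4
tcp_pos: [0.4403, 0.1641, 0.0282]
tool_rot: [0.611, 0.791, 0.001, 0.001]
force: [-0.1, 0.1, 6.1]
finger_gap: 0.547
gripper_force: 42.0
```

```bash
python3 drive.py '0 0 -0.01 0 0;0 0 -0.03 0 0;0 0 -0.07 0 0;0 0 -0.12 0 0;0 0 -0.17 0 0;0 0 -0.2 0 0;0 0 -0.2 0 0'
python3 -c "
from m import *
go(503.6,-351.2,200,9.6)"
```

```text
t: 4.1
tcp_pos: [0.4421, 0.1645, 0.2322]
tool_rot: [0.611, 0.791, 0.004, 0.004]
force: [0.9, -0.2, -1.1]
finger_gap: 0.541
gripper_force: 41.7
t 4.1 tcp [0.4421 0.1645 0.2322] yaw 14.62 tilt [0.0109 0.0013] | move [-0.5144 -0.0711  0.0322] turn 0.0877 dist 0.52 q6 -0.13667115332094346
```

```bash
python3 drive.py '-0.02 0 0 0 0;-0.06 -0.01 0 0 0;-0.1 -0.014 0 0.03 0;-0.15 -0.02 0 0.05 0;-0.2 -0.028 0 0.08 0;-0.25 -0.035 0 0.088 0;-0.3 -0.042 0 0.088 0;-0.35 -0.049 0 0.088 0;-0.4 -0.056 0 0.088 0;-0.44 -0.061 0 0.088 0;-0.48 -0.067 0 0.088 0;-0.5 -0.07 0 0.088 0;-0.51 -0.071 0 0.088 0;-0.514 -0.071 0 0.088 0;-0.514 -0.071 0 0.088 0;-0.514 -0.071 0.02 0.088 0;-0.514 -0.071 0.05 0.088 0;-0.514 -0.071 0.08 0.088 0;-0.514 -0.071 0.08 0.088 0;-0.514 -0.071 0.08 0.088 0'
python3 - <<'E'
from m import *
d=snap('wrist');save(d,'w2.png')
for a,c,Q in blobs(d,(0,640,0,400),.024,.037,40): print(a,c,rect(Q),np.median(Q[:,2]))
go(503.6,-351.2,42,9.6)
E
```

```text
t: 6.1
tcp_pos: [0.5007, -0.3498, 0.1474]
tool_rot: [0.645, 0.764, 0.0, -0.001]
force: [0.6, -0.2, -0.2]
finger_gap: 0.544
gripper_force: 41.5
3025 [327.3 131.4] (array([ 497.7, -328.2]), array([140.4, 136.6]), 5.5) 0.02623623840185002
2945 [595.6 287.4] (array([ 751.6, -383.5]), array([165.3,  14.2]), 83.3) 0.0302356458315238
t 6.15 tcp [ 0.5014 -0.3507  0.1484] yaw 9.64 tilt [ 0.0009 -0.0008] | move [-0.0007  0.002   0.1064] turn 0.0006 dist 0.106 q6 -0.9611231424281571
```

View pics/w2.png

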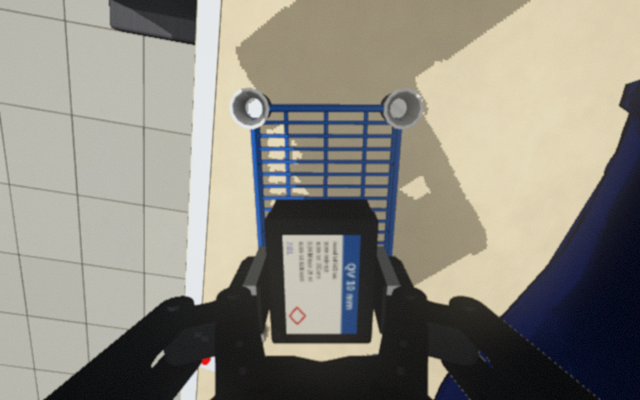

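The box is held square at about (320,270) over the deck, with the two near sockets at (249,107) and (404,107).

```bash
python3 drive.py '0 0.002 0.03 0 0;0 0.002 0.06 0 0;0 0.002 0.08 0 0;0 0.002 0.09 0 0;0 0.002 0.096 0 0;0 0.002 0.1 0 0;0 0.002 0.102 0 0;0 0.002 0.104 0 0;0 0.002 0.104 0 0;0 0.002 0.104 0 0'
```

```text
t: 7.15
tcp_pos: [0.5028, -0.3511, 0.0437]
tool_rot: [0.646, 0.764, -0.0, 0.0]
force: [0.5, -0.4, -1.3]
finger_gap: 0.542
gripper_force: 41.6
```

```bash
python3 drive.py '0 0 0.001 0 0;0 0 0.002 0 0;0 0 0.002 0 0;0 0 0.002 0 0'
```

```text
t: 7.55
tcp_pos: [0.5028, -0.351, 0.0418]
tool_rot: [0.646, 0.764, -0.0, 0.0]
force: [-0.8, -0.1, 4.3]
finger_gap: 0.545
gripper_force: 42.2
```

```bash
python3 drive.py '0 0 0 0 0.7;0 0 0 0 0.7;0 0 0 0 0.7;0 0 0 0 0.7;0 0 -0.01 0 0.7;0 0 -0.03 0 0.7;0 0 -0.06 0 0.7;0 0 -0.1 0 0.7;0 0 -0.15 0 0.7;0 0 -0.19 0 0.7;0 0 -0.19 0 0.7;0 0 -0.19 0 0.7'
python3 - <<'E'
from m import *
for n,lo in(('scene',(380,500,250,345)),('side',(340,415,120,185))):
    d=snap(n); print(n)
    for a,c,P in blobs(d,lo,.0365,.06,20): print(' box',a,c,rect(P),np.median(P[:,2]))
    C=[P for a,c,P in blobs(d,lo,.026,.0355) if rect(P)[1].min()>22 and rect(P)[1].max()<30]
    c=np.array([rect(P)[0] for P in C]); print(' low',len(C),c.tolist(),c.mean(0))
go(530.2,-12.5,233,6.8)
E
```

```text
t: 8.75
tcp_pos: [0.5029, -0.3511, 0.2332]
tool_rot: [0.646, 0.764, -0.0, 0.002]
force: [0.0, -0.2, -0.0]
finger_gap: 0.703
gripper_force: 0.0
scene
 box 647 [438.7 288.8] (array([ 501.7, -351.3]), array([49.9, 63.1]), 9.9) 0.04368663637300618
 low 4 [[546.3, -270.1], [571.2, -416.2], [436.2, -288.2], [461.2, -434.3]] [ 503.725 -352.2  ]
side
 box 265 [378.6 145.6] (array([ 501.9, -349. ]), array([46.9, 66.7]), 9.5) 0.04287949160862592
 low 3 [[571.6, -413.4], [461.2, -432.2], [546.4, -268.3]] [ 526.4 -371.3]
t 8.85 tcp [ 0.5018 -0.3501  0.2303] yaw 9.57 tilt [-0.002  0.002] | move [ 0.3282  0.0841 -0.0021] turn 0.0483 dist 0.339 q6 -0.9584734289842534
```

```bash
python3 drive.py '0.04 0.01 0 0 0.7;0.08 0.02 0 0.02 0.7;0.13 0.033 0 0.048 0.7;0.18 0.046 0 0.048 0.7;0.23 0.059 0 0.048 0.7;0.28 0.072 0 0.048 0.7;0.31 0.08 0 0.048 0.7;0.328 0.084 0 0.048 0.7;0.328 0.084 0 0.048 0.7;0.328 0.084 0 0.048 0.7;0.328 0.084 0 0.048 0.7;0.328 0.084 0 0.048 0.7;0.328 0.084 0 0.048 0.7'
python3 - <<'E'
from m import *
d=snap('wrist');save(d,'w3.png')
h=cv2.cvtColor(d['pixels'],cv2.COLOR_RGB2HSV); P=cloud(d)
m=(h[...,0]<16)&(h[...,1]>140)&(h[...,2]>90)&(P[...,2]>.1)&(P[...,2]<.135)
Q=P[m];print('handle',len(Q),rect(Q),np.percentile(Q[:,2],[5,50,95]))
T=P[m&(P[...,2]>.124)];print('top',rect(T))
for a,c,Q in blobs(d,(0,640,0,400),.086,.1,60): print(a,c,rect(Q),np.median(Q[:,2]))
go(530.2,-12.5,122,6.8)
E
```

```text
t: 10.15
tcp_pos: [0.531, -0.0146, 0.2311]
tool_rot: [0.664, 0.747, -0.0, -0.0]
force: [-0.0, 0.5, 0.2]
finger_gap: 0.699
gripper_force: 0.0
handle 1453 (array([592.9,  61.1]), array([249.9,  56.5]), 50.7) [0.12436106 0.1273297  0.12877446]
top (array([531.6, -13.1]), array([13. , 69.1]), 6.3)
643 [543.4  49.4] (array([687.3, 117.8]), array([18.4, 37.8]), 18.1) 0.09344968667966969
730 [249.7 100.7] (array([467.8,  54.3]), array([28.6, 28.6]), 84.5) 0.09287659997281736
738 [394.1 101. ] (array([578.8,  67.3]), array([28.3, 28.5]), 55.6) 0.09295183338263519
2289 [563.8 261. ] (array([767.8, -58.9]), array([135.6,  52.3]), 58.8) 0.09331393939484933
234 [269.1 268.8] (array([491.5, -91.8]), array([15.7, 28.9]), 5.8) 0.09329694273450212
228 [374.1 268.9] (array([589.7, -80.8]), array([14.8, 29.1]), 8.4) 0.09326704612768213
t 10.2 tcp [ 0.531  -0.0144  0.2312] yaw 6.73 tilt [-0.0001 -0.    ] | move [ 0.002  -0.0006  0.1092] turn -0.0012 dist 0.109 q6 -0.35508954673320714
```

View pics/w3.png

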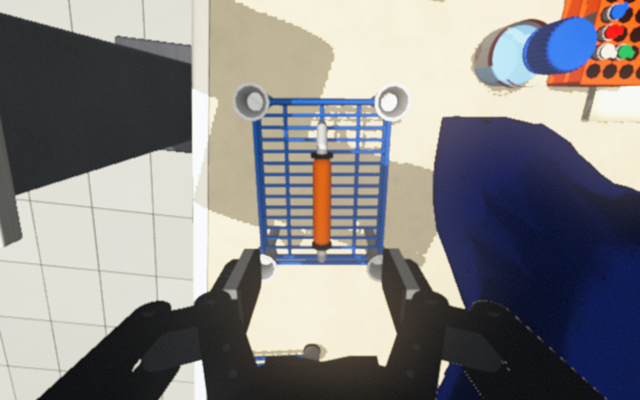

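The orange grip runs from (322,155) to (322,247), in line with the jaws. The sockets at (251,101) and (392,101) are clear of them.

```bash
python3 drive.py '0.0015 0 0.03 0 0.7;0.0015 0 0.06 0 0.7;0.0015 0 0.085 0 0.7;0.0015 0 0.1 0 0.7;0.0015 0 0.106 0 0.7;0.0015 0 0.109 0 0.7;0.0015 0 0.109 0 0.7;0.0015 0 0.109 0 0;0.0015 0 0.109 0 0;0.0015 0 0.109 0 0;0.0015 0 0.109 0 0;0.0015 0 0.109 0 0;0.0015 0 0.109 0 0;0.0015 0 0.109 0 0;0.0015 0 0.109 0 0;0.0015 0 0.109 0 0;0.0015 0 0.109 0 0' 90
python3 -c "
from m import *
go(503.6,-351.2,122,9.6)"
```

```text
t: 11.9
tcp_pos: [0.5311, -0.0121, 0.1231]
tool_rot: [0.664, 0.748, 0.0, 0.0]
force: [-0.9, -0.4, 5.4]
finger_gap: 0.148
gripper_force: 87.9
t 11.9 tcp [ 0.5311 -0.0121  0.1231] yaw 6.81 tilt [ 0.001  -0.0002] | move [-0.3335 -0.0675  0.0012] turn -0.0487 dist 0.34 q6 -0.3521130625091048
```

```bash
python3 drive.py '0 0 -0.005 0 0;0 0 -0.015 0 0;0 0 -0.03 0 0;0 0 -0.05 0 0;0 0 -0.07 0 0;0 0 -0.085 0 0;0 0 -0.09 0 0;0 0 -0.09 0 0;0 0 -0.09 0 0;0 0 -0.09 0 0'
python3 - <<'E'
from m import *
go(503.6,-351.2,213,9.6)
for n in('scene','side'):
    d=snap(n); 
    for a,c,P in blobs(d,(240,380,120,280),.165,.192): 
        if rect(P)[1].min()>18: print(n,a,c,rect(P),P[:,2].max().round(4),np.median(P[:,2]))
go(503.6,-351.2,213,9.6)
E
```

```text
t: 12.9
tcp_pos: [0.53, -0.0118, 0.2113]
tool_rot: [0.664, 0.748, -0.001, -0.001]
force: [0.0, 0.8, -4.6]
finger_gap: 0.147
gripper_force: 88.0
t 12.9 tcp [ 0.53   -0.0118  0.2113] yaw 6.82 tilt [-0.0023  0.0005] | move [-0.3338 -0.0665 -0.0018] turn -0.0485 dist 0.34 q6 -0.35226415995955423
scene 635 [305.4 183. ] (array([529.5, -12.1]), array([139.9, 176.7]), 7.1) 0.192 0.17322116112580055
side 710 [328.4 207. ] (array([529.7, -12. ]), array([140.2, 176.5]), 6.6) 0.1839 0.1729479283015149
t 13.0 tcp [ 0.5303 -0.0119  0.2114] yaw 6.82 tilt [-0.0019  0.0004] | move [-0.3337 -0.0668 -0.0017] turn -0.0486 dist 0.34 q6 -0.3522612815380172
```

```bash
python3 drive.py '-0.005 -0.001 0 0 0;-0.015 -0.003 0 0 0;-0.03 -0.006 0 0 0;-0.05 -0.01 0 -0.01 0;-0.075 -0.015 0 -0.02 0;-0.1 -0.02 0 -0.03 0;-0.13 -0.026 0 -0.04 0;-0.16 -0.032 0 -0.049 0;-0.19 -0.038 0 -0.049 0;-0.22 -0.044 0 -0.049 0;-0.25 -0.05 0 -0.049 0;-0.275 -0.055 0 -0.049 0;-0.295 -0.059 0 -0.049 0;-0.31 -0.062 0 -0.049 0;-0.322 -0.064 0 -0.049 0;-0.33 -0.066 0 -0.049 0;-0.333 -0.067 0 -0.049 0;-0.333 -0.067 0 -0.049 0;-0.333 -0.067 0 -0.049 0;-0.333 -0.067 0 -0.049 0'
python3 - <<'E'
from m import *
go(503.6,-351.2,170,9.6)
for n in('scene','side','wrist'):
    d=snap(n);save(d,n+'4.png') 
    for lo,hi in((.165,.192),(.026,.0355)):
      for a,c,P in blobs(d,(0,640,0,400),lo,hi,15):
        r=rect(P)
        if 18<r[1].min() and r[1].max()<200 and abs(r[0][0]-503)<120 and abs(r[0][1]+351)<120: print(n,lo,a,c,r,np.median(P[:,2]).round(4))
go(503.6,-351.2,170,9.6)
E
```

```text
t: 15.0
tcp_pos: [0.5039, -0.3497, 0.2123]
tool_rot: [0.645, 0.764, 0.0, -0.0]
force: [0.5, -0.4, -4.6]
finger_gap: 0.147
gripper_force: 87.9
t 15.0 tcp [ 0.5039 -0.3497  0.2123] yaw 9.68 tilt [-0.0002  0.0005] | move [-0.0014 -0.0006  0.0423] turn 0.0014 dist 0.042 q6 -0.9577700605221997
scene 0.165 1249 [455.2 239.4] (array([ 503.6, -350.5]), array([141.8, 175.6]), 9.6) 0.1747
scene 0.026 71 [407.9 263.9] (array([ 546.9, -270.9]), array([27.7, 25.9]), 13.7) 0.0306
scene 0.026 68 [478.2 283. ] (array([ 571.5, -411.3]), array([29.1, 19.4]), 3.4) 0.0305
scene 0.026 101 [394.1 299.1] (array([ 436.5, -288.1]), array([27.6, 27.5]), 7.0) 0.0305
scene 0.026 133 [475.7 324.3] (array([ 460.7, -433.6]), array([27.6, 27.9]), 57.3) 0.0309
side 0.165 599 [384.9 109.6] (array([ 503.7, -350.6]), array([138.6, 178.4]), 9.5) 0.1743
side 0.026 40 [354.4 161.6] (array([ 546.4, -268.3]), array([25.2, 27.3]), 18.5) 0.0303
side 0.026 44 [394.4 168.2] (array([ 436.3, -286.9]), array([26.8, 27.7]), 64.4) 0.0309
wrist 0.165 9623 [321.5 136.7] (array([ 500.1, -322.1]), array([141.4, 119.1]), 9.8) 0.1745
t 15.15 tcp [ 0.504  -0.3501  0.2124] yaw 9.67 tilt [-0.      0.0001] | move [-0.0011 -0.0005  0.0424] turn 0.0012 dist 0.042 q6 -0.9578281540002531
```

View pics/scene4.png

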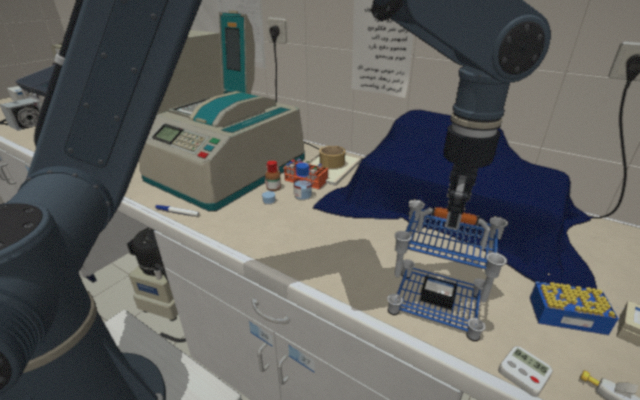

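The upper tier hangs straight above the lower, its sockets at (415,207) to (493,262). The box lies on the deck at (440,291), and the two tiers' centres differ by under 1 mm.

```bash
python3 drive.py '-0.001 0 0.005 0 0;-0.001 0 0.015 0 0;-0.001 0 0.028 0 0;-0.001 0 0.04 0 0;-0.001 0 0.048 0 0;-0.001 0 0.052 0 0;-0.001 0 0.055 0 0;-0.001 0 0.058 0 0;-0.001 0 0.061 0 0;-0.001 0 0.064 0 0;-0.001 0 0.066 0 0;-0.001 0 0.066 0 0;-0.001 0 0.066 0 0'
python3 -c "
from m import *
s=manip.sense();print(s['ft_torque']);go(503.6,-351.2,133,9.6)"
```

```text
t: 16.45
tcp_pos: [0.5041, -0.3517, 0.1464]
tool_rot: [0.645, 0.764, -0.0, 0.0]
force: [0.1, 0.1, -3.2]
finger_gap: 0.147
gripper_force: 87.8
[-0.00711756 -0.04832204  0.01743411]
t 16.45 tcp [ 0.5041 -0.3517  0.1464] yaw 9.63 tilt [ 0.0002 -0.0002] | move [ 0.0005 -0.0004  0.0134] turn 0.0005 dist 0.013 q6 -0.9587726990982548
```

No contact yet (the force is just the tier's weight), so I'm continuing slowly.

```bash
python3 drive.py '0 0 0.002 0 0;0 0 0.004 0 0;0 0 0.006 0 0;0 0 0.008 0 0;0 0 0.009 0 0;0 0 0.009 0 0'
python3 -c "
from m import *
s=manip.sense();print(s['ft_torque']);go(503.6,-351.2,133,9.6)"
```

```text
t: 17.05
tcp_pos: [0.5039, -0.3515, 0.137]
tool_rot: [0.645, 0.764, 0.0, -0.0]
force: [-0.1, 0.4, -3.9]
finger_gap: 0.148
gripper_force: 87.8
[-0.00326301 -0.00179354  0.01043023]
t 17.05 tcp [ 0.5039 -0.3515  0.137 ] yaw 9.62 tilt [-0.0004  0.0004] | move [ 0.0004 -0.0002  0.004 ] turn 0.0004 dist 0.004 q6 -0.9587578659275238
```

```bash
python3 drive.py '0 0 0.001 0 0;0 0 0.002 0 0;0 0 0.003 0 0;0 0 0.004 0 0;0 0 0.0045 0 0;0 0 0.0045 0 0;0 0 0.0045 0 0'
python3 -c "
from m import *
s=manip.sense();print(s['ft_torque']);go(503.6,-351.2,133,9.6)"
```

```text
t: 17.75
tcp_pos: [0.5039, -0.3516, 0.1332]
tool_rot: [0.645, 0.764, -0.0, 0.0]
force: [-1.3, 0.5, 0.3]
finger_gap: 0.147
gripper_force: 88.5
[0.1695029  0.21742251 0.0632811 ]
t 17.75 tcp [ 0.5039 -0.3516  0.1332] yaw 9.63 tilt [-0.     -0.0002] | move [ 0.0005 -0.0002  0.0002] turn 0.0005 dist 0.001 q6 -0.9587862470248647
```

Contact comes at the expected home height of 133 mm. I'll push slightly further, release and retreat.

```bash
python3 drive.py '0 0 0.0005 0 0;0 0 0.001 0 0;0 0 0.001 0 0;0 0 0.001 0 0'
python3 drive.py '0 0 0 0 0.2;0 0 0 0 0.3;0 0 0 0 0.5;0 0 0 0 0.6;0 0 0 0 0.6;0 0 0 0 0.6;0 0 0 0 0.6;0 0 -0.01 0 0.6;0 0 -0.03 0 0.6;0 0 -0.06 0 0.6;0 0 -0.1 0 0.6;0 0 -0.14 0 0.6;0 0 -0.15 0 0.6;0 0 -0.15 0 0.6;0 0 -0.15 0 0.6'
python3 - <<'E'
from m import *
go(503.6,-351.2,133,9.6)
for n in('scene','side','wrist'):
    d=snap(n);save(d,n+'5.png') 
    for lo,hi in((.095,.112),(.026,.0345)):
      for a,c,P in blobs(d,(0,640,0,400),lo,hi,15):
        r=rect(P)
        if 18<r[1].min() and r[1].max()<200 and abs(r[0][0]-503)<120 and abs(r[0][1]+351)<120: print(n,lo,a,c,r,np.median(P[:,2]).round(4),np.percentile(P[:,2],95).round(4))
E
python3 -c "
import cv2;i=cv2.imread('pics/scene5.png')[190:350,370:530];cv2.imwrite('pics/s5c.png',cv2.resize(i,None,fx=3.5,fy=3.5,interpolation=cv2.INTER_CUBIC))"
```

```text
t: 18.15
tcp_pos: [0.504, -0.3516, 0.1332]
tool_rot: [0.645, 0.764, -0.0, 0.0]
force: [-2.7, 1.6, 7.1]
finger_gap: 0.144
gripper_force: 89.5
t: 19.65
tcp_pos: [0.5034, -0.351, 0.2811]
tool_rot: [0.645, 0.764, 0.0, -0.001]
force: [0.1, -0.6, -0.4]
finger_gap: 0.605
gripper_force: 0.0
t 19.65 tcp [ 0.5034 -0.351   0.2811] yaw 9.63 tilt [-0.0013  0.0012] | move [-0.0005  0.0004  0.1481] turn 0.0005 dist 0.148 q6 -0.9588055309763288
scene 0.095 113 [411.7 237.8] (array([ 546.9, -269.7]), array([28.8, 27.5]), 57.7) 0.1017 0.1047
scene 0.095 136 [488.4 256.8] (array([ 571.2, -415.6]), array([28.1, 29.1]), 83.1) 0.1016 0.1047
scene 0.095 142 [398.5 271.6] (array([ 440.3, -285.7]), array([39.8, 28.4]), 37.8) 0.1018 0.1046
scene 0.095 184 [485.1 296.1] (array([ 467.6, -430.6]), array([46.3, 28.4]), 32.6) 0.102 0.1051
scene 0.026 94 [393.9 300.6] (array([ 435.2, -288.4]), array([26.1, 27.4]), 14.4) 0.0307 0.0334
scene 0.026 124 [475.3 325.9] (array([ 461. , -433.6]), array([26.8, 28.6]), 57.0) 0.0312 0.0337
side 0.095 54 [365.1 109.4] (array([ 571.5, -415. ]), array([26.3, 28.9]), 42.7) 0.1009
[... 169 characters left out ...]
 28.3]), 20.5) 0.1009 0.1043
side 0.095 63 [399.4 148.8] (array([ 434.7, -287.4]), array([27.1, 28.8]), 40.4) 0.1015 0.1049
side 0.026 36 [354.2 162.7] (array([ 546.6, -266.7]), array([26.4, 22.3]), 7.4) 0.0309 0.0326
side 0.026 41 [394.7 169. ] (array([ 436. , -286.9]), array([27.3, 25.6]), 11.1) 0.0305 0.0337
wrist 0.095 582 [260.6 105.7] (array([ 437.6, -288.9]), array([28.7, 29.3]), 53.4) 0.1026 0.1047
wrist 0.095 577 [385.2 105.5] (array([ 547.8, -270.1]), array([28. , 28.8]), 56.2) 0.1028 0.1049
wrist 0.095 199 [370.6 250.6] (array([ 568.1, -413.6]), array([28.7, 18.5]), 67.4) 0.1034 0.1052
wrist 0.095 213 [274.2 251.4] (array([ 465.6, -431.8]), array([19.9, 28.4]), 38.6) 0.1033 0.1048
```

View pics/s5c.png

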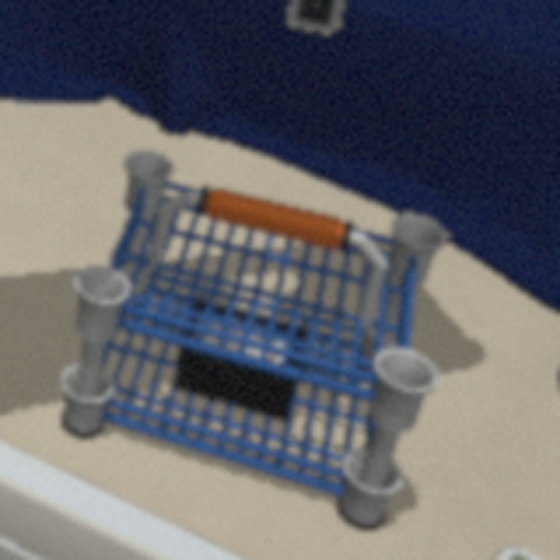

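View pics/scene5.png

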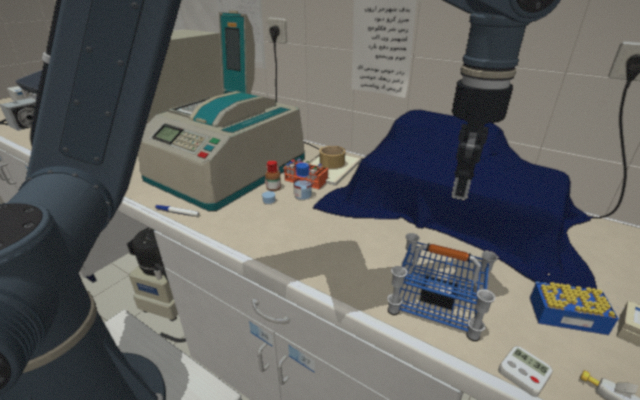

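The stack is level: all four rims top out at 104 to 105 mm (expected 104), and the legs stand in the sockets in the crop at (85,385) and (372,475). The box lies on the deck at (440,296), the bottles are untouched, and the gripper is clear.

```bash
python3 -c "
from station import manip
print(manip.sign_off())"
```

```text
the job is handed in; nothing more can be done
None
```

The job is handed in: the cuvette box lies flat on the lower deck and the upper tier stands level with all four legs home in the sockets, finished in about 20 s with the other things on the bench left untouched.

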